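Point out a returned film carton and its bay, then log it

TASK

Log a returned film carton at the records desk by pointing: hold the fingertips a few centimetres straight above the blue disc on the standing carton for two seconds, then in the same way a few centimetres above the middle of the empty bay of the grey tray (the one with the blue card on its floor) for two seconds, then press the green button all the way down and let it go. Touch and move nothing but the green button, pick nothing up, and do not bring the fingertips down over any other carton or press the red button.

Things in the scene. Friction and masses are not known exactly. Their poses are not given: they have to be found in the camera images.
- carton_blue: white film carton standing on edge, 95 x 45 x 95 mm high (x, y, z), loose, with a blue disc on its top and a blue label on one end; origin at the centre of its underside
- carton_red: the same carton with a red disc, not to be pointed at; origin at the centre of its underside
- carton_yellow: the same carton with a yellow disc, not to be pointed at; origin at the centre of its underside
- disc_blue (a point): centre of the blue disc (34 mm across) on top of its carton, 95 mm above the table; z up
- disc_red (a point): centre of the red disc on top of its carton, as the blue one; z up
- disc_yellow (a point): centre of the yellow disc on top of its carton, as the blue one; z up
- tray: grey open tray fixed to the table, 115 x 330 x 45 mm high, walls and floor 5 mm, two cross walls making three equal bays (105 x about 103 mm) side by side along its y; origin at the centre of its underside
- bay_card: blue card, 85 x 85 x 2 mm, fixed on the floor of the empty bay; which of the three bays is empty varies; origin at the centre of its underside, 5 mm above the table
- bay_mouth (a point): middle of the empty bay at the level of the tray's rim, 45 mm above the table; z up
- filed_0: white film carton lying flat in one of the other bays, 92 x 92 x 38 mm high, its top 43 mm above the table; origin at the centre of its underside
- filed_1: second such carton, in the remaining bay; origin at the centre of its underside
- filed_0_top (a point): centre of the top of the first lying carton; z up
- filed_1_top (a point): centre of the top of the second lying carton; z up
- panel: black button panel with an aluminium face, fixed to the table, 80 x 160 x 30 mm high, carrying the green and the red button 84 mm apart along its y (which is on which side varies); origin at the centre of its underside
- log_top (a point): centre of the top face of the green button's cap (32 mm across); pressed straight down
- log (a joint): travel of the green button: 0 up, 0.006 m fully down, sprung; fully down takes 5 N
- void_top (a point): centre of the top face of the red button's cap, as the green one; not to be pressed
- void (a joint): travel of the red button: 0 up, 0.006 m fully down, sprung
- tape: orange roll of tape lying flat, 90 mm across, 25 mm high, a bystander; origin at the centre of its underside
- stamp: dark wooden hand stamp, 48 mm across, 80 mm high, standing, a bystander; origin at the centre of its underside
- mug: blue mug, 80 mm across without its handle, 90 mm high, a bystander; origin at the centre of its underside
- stapler: red and black stapler, 140 x 34 x 55 mm high, a bystander; origin at the centre of its underside
Things that resemble listed ones, but are neither listed nor needed, are in the scene too. Leave any pink or turquoise look-alike of the filed_0 alone.

How it is judged:
By the outcome, as a careful person would: the job done as asked, in the order asked, and still so for the second after the job is handed in, with the robot touching nothing.
It also fails if it takes over 56 s, if anything falls off the work surface, if the arm or the gripper's body presses on something with over 40 N, if the wrist force passes 120 N, or if a joint passes its speed limit or range.

ROBOT

A 6-joint arm with a two-finger parallel gripper is mounted at the origin on the work surface. World frame = base frame: x ahead of the robot, y to its left, z up, the work surface at z = 0. Lengths are in m, angles in degrees, forces in N, time in s.
With the tool pointing down it reaches from about 0.3 to 0.75 m from the base axis. Payload 8.5 kg.
Tool frame: the origin (TCP) lies at the very end of the fingers, on their centre line; the grasp point (between the pads) lies 19 mm behind it; z points along the fingers, y is the line along which they close (so a half turn about z gives the same grasp; the last joint's range is limited). The gripper opens to 85 mm and grips with 20 to 120 N. Pads are 22 mm wide; open, the fingers measure 114 mm over their backs; the gripper's body (76 mm by 85 mm) begins 54 mm behind the grasp point. The pads swing forward as they close: fully open they stand 13 mm farther back than shut.
Start: joints at [-85.732, 21.807, 74.336, -0, 83.858, -12.336], TCP at [0.157, -0.527, 0.231] pointing down, gripper open.
Joint ranges: [-178.18, 178.18], [-50.72, 133.34], [12.68, 142.11], [-81.47, 261.47], [9.98, 163.14], [-165.26, 165.26]. Speed limits (degrees/s): [136.94, 136.94, 180, 180, 180, 180].

INTERFACE

Orientations are given as a 3x3 rotation matrix whose columns are the frame's x, y, z axes.
In Python, from rig import * gives the robot as it stands. The module is installed in compiled form; this text tells all that it offers.
- The arm moves only by the shell command python3 -m pendant 'ROWS' [OPENING] [FORCE]. ROWS is JSON, a list of rows, each a list of 2 entries, a list of its own where there are three numbers: the shift along the tool's x, y, z as a fraction of full scale, then the turn, a rotation vector about the tool's x, y, z as a fraction of full scale. A call has 1 to 8 rows; each row shifts and turns the commanded pose from where the row before left it, along the tool's axes as they then stand; what a row does not reach is not made up. Full scale, the value 1, is 40 mm for a shift and 5 degrees for a turn. A row lasts 1/8 s, in which the tool goes at most 62.5 mm and 10.7 degrees, less where a joint would pass 70% of its speed; a pose out of reach is approached as far as the arm can. A call with a number of a shift or a turn outside -1 to 1 is refused whole. A call with a gripper value outside its range is refused whole. OPENING is the opening, from 0 (shut) to 1 (fully open), set as the call begins (- or left out, the last holds). The fingers move at their own pace and stop on an object; FORCE is the grip in N (left out, the last holds). Time passes only in rows, so rows that do not move let the fingers close. It gives the time, the measured TCP pose, the force, the opening and the grip force at its end, in the units of the state.
- observe(): the state, without advancing time (a new reading comes with each control period).
- get_image(name): name is "side" or "top" or "wrist"; returns a dict with "img" (384x512x3 uint8, blue, green, red), "range_z" (384x512 float32, m along the optical axis (not along the pixel's ray), 0 where there is no reading), "camera_matrix" (3x3 intrinsics, pixels), "eye" and "rotation" of the camera in the world. Camera axes: x right, y down, z forward; pixel columns grow to the right and rows downward; lengths in m; the calibration is good to about 2 mm. A picture is of the moment at which its call begins.
- close_job(): hands the job in; it is judged then, once.
Trained networks look in the newest picture that a camera, given by its name, has taken for a name from the list of things; names that differ only in an ending like _2 or _b are one class to them, and where a whole thing is asked for, a point or a joint stands for the part that bears it (a point fixed in the world has none). Each returns a list of dicts, best first, with "conf" (0 to 1); they miss things now and then, are a little off and sometimes report something else, mostly with a low value. They report only what shows in the picture. A call takes as long as a camera call. They do not tell look-alikes from the thing itself.
- regions_of(camera, query): "mask" (384x512 bool, what is visible of it).
- landmark_of(camera, query): "point" ([x, y, z] in m, in world coordinates, good to about 4 mm: a listed point, or the origin of a listed thing).
The state is a dict: "time_s": time; "q": joint angles; "qvel": joint speeds; "joint_efforts": joint torques, N m; "position": TCP position; "tool_rot": TCP orientation; "ft_force": force on the tool from outside, world axes, zero at the start; "wrist_torque": the same for the moment, N m; "grip_width": finger opening in m; "gripper_force": force on a finger pad.
Only numpy, scipy, OpenCV 4.12 (cv2) and the standard library are available. Lean on these libraries where they do the work, as an engineer would, in place of code of your own. Each camera call takes 0.05 s, during which the arm holds its last target. There are 200 camera calls.

## Working session

There is one attempt and no reset: what is moved stays moved. The work goes in short steps, Python scripts to look and compute and a shell command to move; the robot and the scene stay as the last step left them, time stands still between calls to the robot, and variables do not carry over. Pictures are saved under pics/ and viewed, at most 10 in all, crops included, and the job is handed in when it is done.

```bash
mkdir -p pics
python3 - <<'E'
from rig import *
import cv2
for c in ("top","side"):
    d=get_image(c); cv2.imwrite(f"pics/{c}0.png",d["img"]); print(c,d["eye"].round(3) if hasattr(d["eye"],'round') else d["eye"])
    for q in ("disc_blue","disc_red","disc_yellow","bay_mouth","bay_card","tray","filed_0_top","log_top","void_top","panel","stamp","mug","stapler","tape"):
        try:
            print(q,[( [round(float(v),3) for v in r["point"]],round(float(r["conf"]),2)) for r in landmark_of(c,q)][:4])
        except Exception as e: print(q,e)
s=observe(); print(s["time_s"],s["position"],s["tool_rot"])
E
```

```text
top [ 0.442 -0.034  1.269]
disc_blue [([0.497, 0.126, 0.097], 0.68), ([0.496, 0.126, -0.002], 0.52), ([0.678, -0.042, 0.049], 0.19)]
disc_red [([0.554, 0.241, 0.093], 0.91), ([0.691, -0.129, 0.053], 0.74)]
disc_yellow [([0.49, 0.379, 0.098], 0.94)]
bay_mouth [([0.479, -0.383, 0.047], 0.64), ([0.68, -0.043, 0.051], 0.34)]
bay_card [([0.481, -0.381, 0.008], 0.85)]
tray []
filed_0_top [([0.302, -0.258, 0.04], 0.96), ([0.323, -0.415, 0.037], 0.68), ([0.49, -0.273, 0.044], 0.61)]
log_top [([0.68, -0.042, 0.05], 0.43)]
void_top [([0.692, -0.128, 0.05], 0.65), ([0.677, -0.043, 0.052], 0.41)]
panel [([0.683, -0.086, 0.001], 0.72)]
stamp [([0.445, 0.009, -0.003], 0.77), ([0.484, -0.274, 0.006], 0.63)]
mug [([0.672, -0.352, 0.004], 0.82)]
stapler [([0.715, 0.362, -0.005], 0.68), ([0.445, 0.006, -0.007], 0.55)]
tape [([0.704, 0.167, -0.004], 0.75)]
side [0.125 1.149 0.78 ]
disc_blue [([0.498, 0.126, 0.095], 0.96)]
disc_red [([0.554, 0.241, 0.095], 0.57)]
disc_yellow [([0.483, 0.377, 0.095], 0.84)]
bay_mouth [([0.49, -0.277, 0.041], 0.73), ([0.481, -0.384, 0.05], 0.57)]
bay_card [([0.481, -0.382, 0.003], 0.51)]
tray [([0.492, -0.277, 0.0], 0.91), ([0.479, -0.384, 0.042], 0.2)]
filed_0_top [([0.487, -0.278, 0.041], 0.77), ([0.327, -0.419, 0.033], 0.59), ([0.307, -0.257, 0.038], 0.43)]
log_top [([0.679, -0.041, 0.054], 0.4)]
void_top [([0.487, -0.275, 0.001], 0.47), ([0.693, -0.129, 0.05], 0.43)]
panel [([0.714, 0.364, -0.0], 0.65), ([0.679, -0.081, 0.001], 0.57)]
stamp [([0.446, 0.005, 0.001], 0.5)]
mug [([0.674, -0.351, -0.0], 0.6)]
stapler [([0.718, 0.36, -0.0], 0.8), ([0.481, -0.381, 0.004], 0.48)]
tape [([0.704, 0.17, 0.002], 0.95), ([0.692, -0.13, 0.049], 0.63), ([0.554, 0.24, 0.093], 0.31)]
1.5 [ 0.15715593 -0.52703787  0.23131759] [[ 9.58307469e-01  2.85739031e-01 -4.34069557e-06]
 [ 2.85739031e-01 -9.58307468e-01  5.72365713e-05]
 [ 1.21950014e-05 -5.60905399e-05 -9.99999998e-01]]
```

View pics/top0.png

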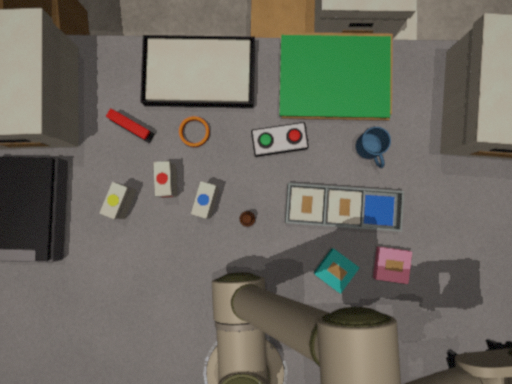

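View pics/side0.png

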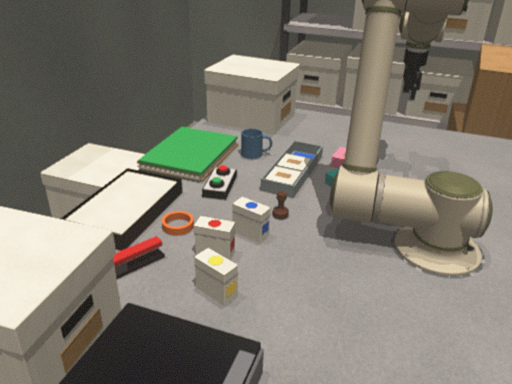

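Top view: the disc candidates are blue (203,199), red (162,178) and yellow (113,200). The blue card is in the right-hand bay at (379,209), and the other two bays at (307,204) and (345,207) are filled. The green button is at (265,140) and the red one at (295,135). The look-alikes are turquoise (337,270) and pink (394,264), and the mug at (373,142) is also blue. I choose the blue disc at (203,199), the card bay at (379,209) and the green button at (265,140), and will measure these by colour and depth and check them in one crop.

Run:
```python
from rig import *
import cv2,numpy as np
d=get_image("top"); im=d["img"]; Z=d["range_z"];K=np.array(d["camera_matrix"]);R=np.array(d["rotation"]);e=np.array(d["eye"])
hsv=cv2.cvtColor(im,cv2.COLOR_BGR2HSV)
s=observe();T=np.array(s["tool_rot"])
for n,(u,v),r,lo,hi in (("disc",(203,199),12,100,130),("card",(379,209),22,100,130),("green",(265,140),12,40,90),("red",(295,135),12,-1,8)):
    m=(hsv[...,0]>=lo)&(hsv[...,0]<=hi)&(hsv[...,1]>110) if lo>0 else ((hsv[...,0]<8)|(hsv[...,0]>172))&(hsv[...,1]>110)
    vv,uu=np.nonzero(m);k=(abs(uu-u)<=r)&(abs(vv-v)<=r);uu,vv=uu[k],vv[k]
    z=Z[vv,uu];P=((np.linalg.inv(K)@np.stack([uu*1.,vv*1.,np.ones(len(uu))]))*z).T@R.T+e
    P=P[z>0]; c=np.median(P,0); print(n,len(P),c.round(4),"midrange",((P.max(0)+P.min(0))/2).round(4),"tool shift mm",(T.T@(c-s["position"])*1000).round(0))
cr=im[110:240,90:410]; cv2.imwrite("pics/crop.png",cv2.resize(cr,None,fx=2.5,fy=2.5,interpolation=cv2.INTER_CUBIC))
```

```text
disc 88 [0.4961 0.1258 0.0948] midrange [0.495  0.1254 0.095 ] tool shift mm [ 511. -529.  137.]
card 821 [ 0.4808 -0.3816  0.0054] midrange [ 0.4805 -0.3806  0.0055] tool shift mm [352. -47. 226.]
green 105 [ 0.6754 -0.0422  0.0494] midrange [ 0.6754 -0.0434  0.0483] tool shift mm [ 635. -317.  182.]
red 124 [ 0.6888 -0.125   0.0493] midrange [ 0.6907 -0.1258  0.0463] tool shift mm [ 624. -233.  182.]
```

View pics/crop.png

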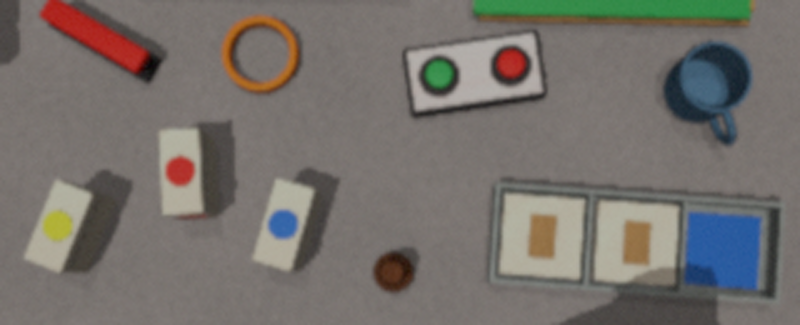

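The crop at 2.5x shows the blue disc at (283,224) on its own carton, the card bay on the right at (723,250), and the green button at (438,75) left of the red one. Heights measure 95, 5 and 49 mm, and the buttons are about 84 mm apart, all as expected. Moving with the fingers shut, at the current height.

```bash
R='[[0.8,-0.825,0],[0,0,0]]'; python3 -m pendant '[[[0.8,-0.83,0],[0,0,0]],[[0.8,-0.83,0],[0,0,0]],[[0.8,-0.83,0],[0,0,0]],[[0.8,-0.83,0],[0,0,0]],[[0.8,-0.83,0],[0,0,0]],[[0.8,-0.83,0],[0,0,0]],[[0.8,-0.83,0],[0,0,0]],[[0.8,-0.83,0],[0,0,0]]]' 0; python3 -m pendant '[[[0.8,-0.83,0],[0,0,0]],[[0.8,-0.83,0],[0,0,0]],[[0.8,-0.83,0],[0,0,0]],[[0.8,-0.83,0],[0,0,0]],[[0.8,-0.83,0],[0,0,0]],[[0.8,-0.83,0],[0,0,0]],[[0.8,-0.83,0],[0,0,0]],[[0.8,-0.83,0],[0,0,0]]]'
cat > h.py <<'E'
from rig import *
import numpy as np,sys
G={"disc":(.496,.1258,.095+.035),"bay":(.4808,-.382,.045+.035),"green":(.677,-.0425,.050)}
s=observe();T=np.array(s["tool_rot"]);print(s["time_s"],s["position"].round(4),"ft",np.round(s["ft_force"],1),"z-axis",T[:,2].round(3))
for n in sys.argv[1:]: print(n,"shift in units of 40mm",(T.T@(np.array(G[n])-s["position"])/.04).round(2))
E
python3 h.py disc
```

```text
time_s: 2.55
position: [0.3271, -0.1981, 0.2315]
tool_rot: [[0.958, 0.285, 0.0], [0.285, -0.958, -0.0], [0.0, 0.001, -1.0]]
ft_force: [0.6, -0.6, -0.3]
grip_width: -0.0001
gripper_force: 0.0
time_s: 3.55
position: [0.4966, 0.1299, 0.2314]
tool_rot: [[0.958, 0.286, 0.0], [0.286, -0.958, -0.0], [0.0, 0.0, -1.0]]
ft_force: [1.0, -1.8, 1.0]
grip_width: 0.0001
gripper_force: 0.0
3.55 [0.4966 0.1299 0.2314] ft [ 1.  -1.8  1. ] z-axis [ 0. -0. -1.]
disc shift in units of 40mm [-0.04  0.09  2.54]
```

```bash
python3 -m pendant '[[[-0.04,0.09,0],[0,0,0]],[[0,0,0.6],[0,0,0]],[[0,0,0.6],[0,0,0]],[[0,0,0.6],[0,0,0]],[[0,0,0.5],[0,0,0]],[[0,0,0.24],[0,0,0]],[[0,0,0],[0,0,0]],[[0,0,0],[0,0,0]]]' >/dev/null
python3 - <<'E'
from rig import *
import cv2
for c in ("side","wrist"): cv2.imwrite(f"pics/{c}1.png",get_image(c)["img"])
E
python3 h.py disc
```

```text
4.65 [0.4958 0.1244 0.1304] ft [ 1.6 -0.2 -0.3] z-axis [ 0.001  0.    -1.   ]
disc shift in units of 40mm [ 0.01 -0.03  0.01]
```

View pics/side1.png

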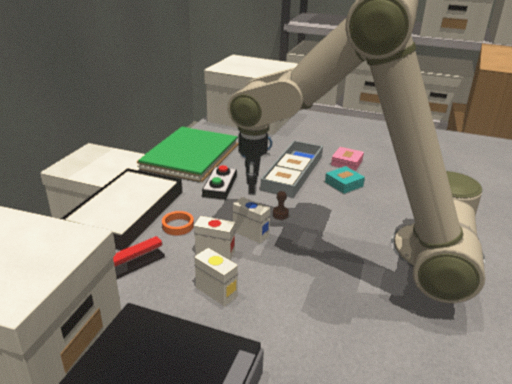

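View pics/wrist1.png

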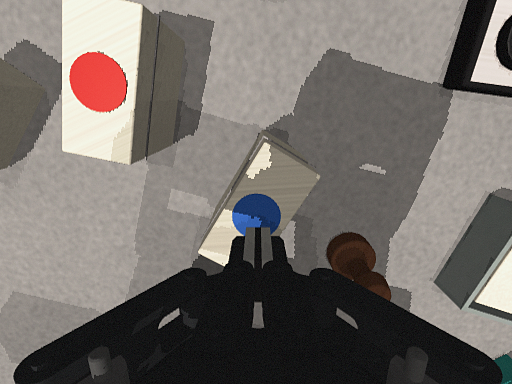

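The side view shows the tips at (252,192), just above the blue disc at (252,206). The wrist view shows them over the disc at (256,215). Holding for about 2.6 s more, then lifting.

```bash
python3 -m pendant '[[[0,0,0],[0,0,0]],[[0,0,0],[0,0,0]],[[0,0,0],[0,0,0]],[[0,0,0],[0,0,0]],[[0,0,0],[0,0,0]],[[0,0,0],[0,0,0]],[[0,0,0],[0,0,0]],[[0,0,0],[0,0,0]]]'>/dev/null; python3 -m pendant '[[[0,0,0],[0,0,0]],[[0,0,0],[0,0,0]],[[0,0,0],[0,0,0]],[[0,0,0],[0,0,0]],[[0,0,0],[0,0,0]],[[0,0,0],[0,0,0]],[[0,0,0],[0,0,0]],[[0,0,0],[0,0,0]]]' >/dev/null; python3 -m pendant '[[[0,0,0],[0,0,0]],[[0,0,0],[0,0,0]],[[0,0,0],[0,0,0]],[[0,0,0],[0,0,0]],[[0,0,0],[0,0,0]]]' ; python3 -m pendant '[[[0,0,-0.6],[0,0,0]],[[0,0,-0.6],[0,0,0]],[[0,0,-0.6],[0,0,0]],[[0,0,-0.6],[0,0,0]],[[0,0,0],[0,0,0]]]' >/dev/null; python3 h.py bay
```

```text
time_s: 7.28
position: [0.4955, 0.1244, 0.1297]
tool_rot: [[0.958, 0.286, 0.0], [0.286, -0.958, 0.0], [0.0, -0.0, -1.0]]
ft_force: [-0.9, -0.4, -0.2]
grip_width: 0.0001
gripper_force: 0.0
7.9 [0.4961 0.1244 0.227 ] ft [-0.6 -0.1 -0.2] z-axis [ 0.003  0.    -1.   ]
bay shift in units of 40mm [-4.   12.02  3.67]
```

```bash
python3 -m pendant '[[[-0.285,0.86,0],[0,0,0]],[[-0.285,0.86,0],[0,0,0]],[[-0.285,0.86,0],[0,0,0]],[[-0.285,0.86,0],[0,0,0]],[[-0.285,0.86,0],[0,0,0]],[[-0.285,0.86,0],[0,0,0]],[[-0.285,0.86,0],[0,0,0]]]' >/dev/null; python3 -m pendant '[[[-0.285,0.86,0],[0,0,0]],[[-0.285,0.86,0],[0,0,0]],[[-0.285,0.86,0],[0,0,0]],[[-0.285,0.86,0],[0,0,0]],[[-0.285,0.86,0],[0,0,0]],[[-0.285,0.86,0],[0,0,0]],[[-0.285,0.86,0],[0,0,0]],[[0,0,0],[0,0,0]]]' >/dev/null; python3 h.py bay
```

```text
9.775 [ 0.4794 -0.3845  0.2236] ft [-1.2  1.4 -0.6] z-axis [-0.002  0.002 -1.   ]
bay shift in units of 40mm [ 0.05 -0.04  3.59]
```

```bash
python3 -m pendant '[[[0.05,-0.04,0.6],[0,0,0]],[[0,0,0.6],[0,0,0]],[[0,0,0.6],[0,0,0]],[[0,0,0.6],[0,0,0]],[[0,0,0.6],[0,0,0]],[[0,0,0.4],[0,0,0]],[[0,0,0.2],[0,0,0]],[[0,0,0],[0,0,0]]]' >/dev/null; python3 -m pendant '[[[0,0,0],[0,0,0]],[[0,0,0],[0,0,0]]]' >/dev/null
python3 - <<'E'
from rig import *
import cv2
for c in ("wrist",): cv2.imwrite(f"pics/{c}2.png",get_image(c)["img"])
E
python3 h.py bay
```

```text
11.075 [ 0.4818 -0.3808  0.0823] ft [-0.6  0.8  0.9] z-axis [ 0.001 -0.001 -1.   ]
bay shift in units of 40mm [-0.03  0.02  0.06]
```

View pics/wrist2.png

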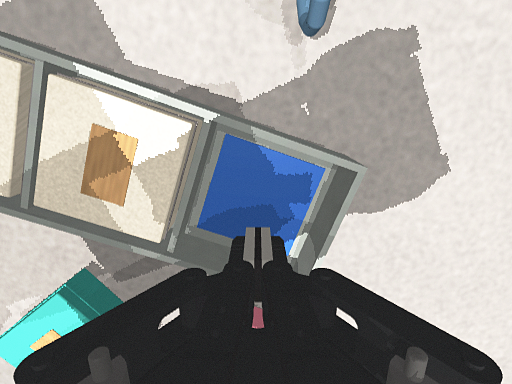

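The wrist view shows the tips at (257,232) over the blue card, whose middle is at about (262,190), offset by parallax. The pose matches the measured bay centre to within 2 mm. Holding, then lifting.

```bash
python3 -m pendant '[[[0,0,0],[0,0,0]],[[0,0,0],[0,0,0]],[[0,0,0],[0,0,0]],[[0,0,0],[0,0,0]],[[0,0,0],[0,0,0]],[[0,0,0],[0,0,0]],[[0,0,0],[0,0,0]],[[0,0,0],[0,0,0]]]'>/dev/null; python3 -m pendant '[[[0,0,0],[0,0,0]],[[0,0,0],[0,0,0]],[[0,0,0],[0,0,0]],[[0,0,0],[0,0,0]],[[0,0,0],[0,0,0]],[[0,0,0],[0,0,0]],[[0,0,0],[0,0,0]],[[0,0,0],[0,0,0]]]' >/dev/null; python3 -m pendant '[[[0,0,0],[0,0,0]],[[0,0,0],[0,0,0]],[[0,0,0],[0,0,0]],[[0,0,0],[0,0,0]],[[0,0,0],[0,0,0]]]' ; python3 -m pendant '[[[0,0,-0.6],[0,0,0]],[[0,0,-0.6],[0,0,0]],[[0,0,-0.6],[0,0,0]],[[0,0,-0.6],[0,0,0]],[[0,0,-0.6],[0,0,0]],[[0,0,0],[0,0,0]]]' >/dev/null; python3 h.py green
```

```text
time_s: 13.7
position: [0.4817, -0.3806, 0.0817]
tool_rot: [[0.958, 0.286, 0.0], [0.286, -0.958, 0.0], [0.0, 0.0, -1.0]]
ft_force: [0.4, 0.8, -0.1]
grip_width: -0.0003
gripper_force: 0.0
14.45 [ 0.4821 -0.3811  0.2033] ft [ 0.3  0.  -0.1] z-axis [ 0.002 -0.003 -1.   ]
green shift in units of 40mm [ 7.08 -6.73  3.82]
```

```bash
python3 -m pendant '[[[0.7,-0.67,0],[0,0,0]],[[0.7,-0.67,0],[0,0,0]],[[0.7,-0.67,0],[0,0,0]],[[0.7,-0.67,0],[0,0,0]],[[0.7,-0.67,0],[0,0,0]]]' >/dev/null; python3 -m pendant '[[[0.7,-0.67,0],[0,0,0]],[[0.7,-0.67,0],[0,0,0]],[[0.7,-0.67,0],[0,0,0]],[[0.7,-0.67,0],[0,0,0]],[[0.7,-0.67,0],[0,0,0]],[[0,0,0],[0,0,0]],[[0,0,0],[0,0,0]]]' >/dev/null
python3 - <<'E'
from rig import *
get_image("wrist"); get_image("side")
for c in ("wrist","side"): print([(r["point"],r["conf"]) for r in landmark_of(c,"log_top")])
E
python3 h.py green
```

```text
[([0.6743, -0.0435, 0.0515], 0.82)]
[([0.6792, -0.0439, 0.0511], 0.63)]
16.15 [ 0.6731 -0.0447  0.2017] ft [ 0.5 -0.4 -0.2] z-axis [-0. -0. -1.]
green shift in units of 40mm [ 0.11 -0.03  3.79]
```

Go to about 15 mm above the cap, then down in small steps.

```bash
python3 -m pendant '[[[0.1,-0.03,0.6],[0,0,0]],[[0,0,0.6],[0,0,0]],[[0,0,0.6],[0,0,0]],[[0,0,0.6],[0,0,0]],[[0,0,0.6],[0,0,0]],[[0,0,0.3],[0,0,0]],[[0,0,0.1],[0,0,0]],[[0,0,0],[0,0,0]]]' >/dev/null; python3 h.py green;  python3 -m pendant '[[[0,0,0.1],[0,0,0]],[[0,0,0.1],[0,0,0]],[[0,0,0.1],[0,0,0]],[[0,0,0],[0,0,0]]]'>/dev/null;  python3 h.py green
```

```text
17.15 [ 0.6771 -0.0417  0.0663] ft [0.2 0.4 0.1] z-axis [ 0.001 -0.    -1.   ]
green shift in units of 40mm [-0.01  0.02  0.41]
17.65 [ 0.6767 -0.0414  0.0533] ft [ 0.4  0.8 -0.2] z-axis [-0.001  0.    -1.   ]
green shift in units of 40mm [-0.    0.03  0.08]
```

```bash
for i in 1; do python3 -m pendant '[[[0,0.03,0.08],[0,0,0]],[[0,0,0.06],[0,0,0]],[[0,0,0],[0,0,0]]]'>/dev/null; done; python3 h.py green; python3 -m pendant '[[[0,0,0.05],[0,0,0]],[[0,0,0.05],[0,0,0]],[[0,0,0],[0,0,0]]]'>/dev/null; python3 h.py green
```

```text
18.025 [ 0.6774 -0.0426  0.0484] ft [-0.2  1.   3.3] z-axis [ 0.001 -0.    -1.   ]
green shift in units of 40mm [-0.01 -0.01 -0.04]
18.4 [ 0.6775 -0.0426  0.046 ] ft [-4.6  2.2 14.5] z-axis [ 0.002 -0.    -1.   ]
green shift in units of 40mm [-0.01 -0.01 -0.1 ]
```

```bash
python3 -m pendant '[[[0,0,0.03],[0,0,0]],[[0,0,0],[0,0,0]],[[0,0,0],[0,0,0]],[[0,0,0],[0,0,0]]]'>/dev/null
python3 - <<'E'
from rig import *
import cv2
cv2.imwrite("pics/w3.png",get_image("wrist")["img"])
E
python3 h.py green
```

```text
18.95 [ 0.6776 -0.0427  0.0458] ft [-6.7  2.3 21.2] z-axis [ 0.002 -0.001 -1.   ]
green shift in units of 40mm [-0.01 -0.01 -0.1 ]
```

View pics/w3.png

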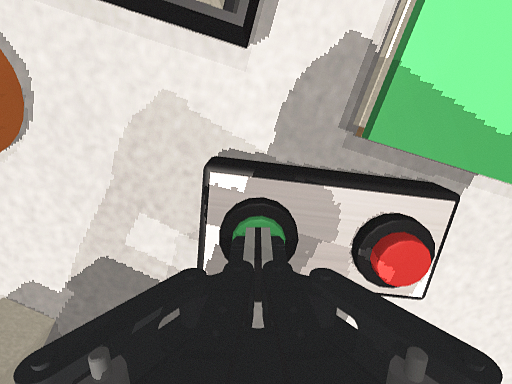

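The wrist view shows the tips on the green cap at (259,235), which is sunk into its ring. The red button at (400,260) still stands up and is untouched. The hard stop at 21 N means it is fully down, so I'll release, go clear and check.

```bash
python3 -m pendant '[[[0,0,-0.2],[0,0,0]],[[0,0,-0.4],[0,0,0]],[[0,0,-0.6],[0,0,0]],[[0,0,-0.6],[0,0,0]],[[0,0,-0.6],[0,0,0]],[[0,0,-0.6],[0,0,0]],[[0,0,0],[0,0,0]],[[0,0,0],[0,0,0]]]'>/dev/null; python3 h.py
python3 - <<'E'
from rig import *
import cv2
for c in ("wrist","side"): cv2.imwrite(f"pics/{c}4.png",get_image(c)["img"])
E
```

```text
19.95 [ 0.6767 -0.0426  0.1617] ft [ 1.  -0.3  0.2] z-axis [-0.002  0.    -1.   ]
```

View pics/side4.png

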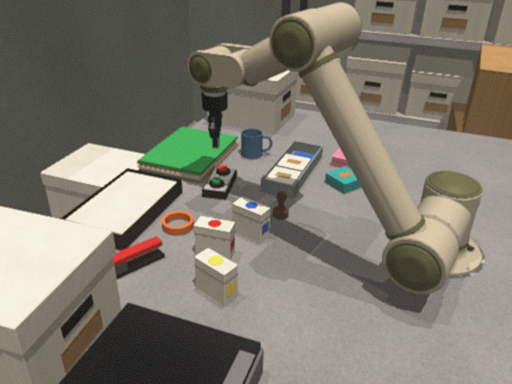

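The arm is clear at (215,140), the green button is up at (216,182), and everything else is where it was at the start. Handing in.

```bash
python3 -c "
from rig import *
print(close_job())"
```

```text
the job is handed in; nothing more can be done
None
```

I held the fingertips over the blue disc and then over the empty bay for more than two seconds each, pressed the green button fully down and released it, and handed the job in at about 20 s; nothing else was touched or moved, though no verdict came back.

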